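# Seat a photometer filter cell over its hidden pins and hold it home

## Robot

A 7-joint arm with a two-finger parallel gripper is mounted at the origin on the work surface. World frame = base frame: x ahead of the robot, y to its left, z up, the work surface at z = 0. Lengths are in m, angles in rad, forces in N, time in s.
With the tool pointing down it reaches from about 0.425 to 0.925 m from the base axis. Payload 6.8 kg.
Tool frame: the origin (TCP) lies midway between the tips of the shut fingers; the grasp point (between the pads) lies 19 mm behind it; z points along the fingers, y is the line along which they close (so a half turn about z gives the same grasp; the last joint's range is limited). The gripper opens to 85 mm and grips with 20 to 120 N. Pads are 22 mm wide; open, the fingers measure 114 mm over their backs; the gripper's body (76 mm by 85 mm) begins 54 mm behind the grasp point. The pads swing forward as they close: fully open they stand 13 mm farther back than shut.
Start: joints at [-1.38, 0.477, 0.022, 1.555, -0.011, 1.109, -0.083], TCP at [0.199, 0.645, 0.231] pointing down, gripper open.
Joint ranges: [-2.96, 2.96], [-0.34, 2.1], [-1.41, 1.46], [0.24, 2.44], [-1.37, 4.51], [0.17, 1.92], [-2.96, 2.96]. Speed limits (rad/s): [2.39, 2.39, 3.14, 3.14, 3.14, 3.14, 3.14].

## Interface

Orientations are given as a unit quaternion [w, x, y, z].
In Python, from station import bot, imaging gives the robot as it stands.
- The arm moves only by the tool move_arm, never from a script. Its argument "commands" is a list that holds one entry, the list of rows, each a list of 7 numbers: the shift along the tool's x, y, z in m, then the turn, a rotation vector about the tool's x, y, z in degrees, then the finger opening in m, from 0 to 0.0854. In form: [[[x, y, z, rx, ry, rz, grip], ...]]. A call has 1 to 20 rows; each row shifts and turns the commanded pose from where the row before left it, along the tool's axes as they then stand; what a row does not reach is not made up. A row lasts 1/8 s, in which the tool goes at most 62.5 mm and 10.7 degrees, less where a joint would pass 70% of its speed; a pose out of reach is approached as far as the arm can. A call is refused whole if a number of a shift passes 0.0625 or a number of a turn 10.7, either way. A call with a gripper value outside its range is refused whole. The fingers move at their own pace and stop on an object; "squeeze" is the grip in N (left out, the last holds). Time passes only in rows, so rows that do not move let the fingers close. It gives the time, the measured TCP pose, the force, the opening and the grip force at its end, in the units of the state.
- bot.get_obs(): the state, without advancing time (a new reading comes with each control period).
- imaging.read_camera(name): name is "scene" or "top" or "wrist"; returns the picture (420x560x3 uint8, red, green, blue); there is no depth.
- imaging.calibration(name): a dict with "intrinsics" (3x3 intrinsics, pixels), "k1" (the pictures are not rectified: a ray, as slopes to the right and down, at radius r is drawn at 1 + k1 r^2 times it, then the intrinsics apply), "extrinsics" (4x4, takes a point from camera to world coordinates); the wrist camera has in their place "mount" (4x4, takes a point from camera to tool coordinates, whose origin is the TCP and whose axes are the flange's). Camera axes: x right, y down, z forward; pixel columns grow to the right and rows downward; lengths in m; the calibration is good to about 2 mm. A picture is of the moment at which its call begins: read the wrist's pose just before it. calibration takes no time and is no camera call.
- bot.hand_in(): hands the job in; it is judged then, once.
The state is a dict: "t": time; "q": joint angles; "joint_vel": joint speeds; "joint_torque": joint torques, N m; "eef_pos": TCP position; "tool_rot": TCP orientation; "contact_force": force on the tool from outside, world axes, zero at the start; "torque": the same for the moment, N m; "gripper_width": opening from 0.0 (shut) to 1.0 (fully open); "grasp_force": force on a finger pad.
Only numpy, scipy, OpenCV 4.12 (cv2) and the standard library are available. Lean on these libraries where they do the work, as an engineer would, in place of code of your own. Each camera call takes 0.05 s, during which the arm holds its last target. There are 200 camera calls.

## Task

Pick up the blue-banded filter cell with the green glass from the steel tray and set it over the steel spigot on top of the photometer. Turn the cell by its knurled band until the keyways hidden inside drop over the spigot's pins, then push it down fully home against the spring and finish while still holding it there, pushed flush. Handle it gently throughout: a light grip (under 50 N on each side), press and turn lightly (some 10 N is plenty) without forcing it on the port, and do not upset the other cell, the tube rack or the bottle.

Things in the scene. Friction and masses are not known exactly. Their poses are not given: they have to be found in the camera images.
- cell_center (a point): Centre, half-way up, of the filter cell to fit: round, upright, 44 mm tall, z up along its axis, 0.13 to 0.21 kg. Its top 20 mm are a solid blue knurled band, diameter 52 mm, with green glass on top: grip this from above, fingertips 10 mm or more above the underside. Below is an aluminium skirt, diameter 50 mm. It starts in either of two places in the tray, 120 mm from the spare cell.
- cell_base (a point): Centre of the same cell's underside, 22 mm below cell_center, z up. The skirt is open here: a bore of diameter 31 mm, 25 mm deep, with three equal straight keyways, 9 mm wide, 120 degrees apart, over the bore's full depth. They are hidden from outside, unmarked, and their angle is not told.
- port (a point): Seat of the port: point on the spigot's axis on the flat top of a dark steel boss (diameter 68 mm), 95 mm above the work surface, z up. Home is cell_base at this point: a hard stop. The fixed steel spigot rises from it, diameter 28 mm, 22.5 mm tall, its top 3 mm tapering to diameter 22 mm.
- pin_tops (a point): Point on the spigot's axis 17 mm above the seat, level with the tops of its three round pins (diameter 5 mm, 120 degrees apart, reaching 18 mm from the axis; angle differs each time, not told). Off the keyways the cell's underside stops here. Keyways pass the pins within about 0.13 rad either side, so some angle in any 2.1 rad of turning drops; the cell then sinks to the spring ring.
- spring_ring (a joint): Travel in m of the brass spring ring (diameter 38 mm) round the spigot's foot: 0 = up, its top 5 mm above the seat; 0.005 = pushed flush with the seat by the cell, which is then fully home. It pushes up with about 4 N at 0 and 6.5 N at 0.005, and lifts the cell again if it is let go.
- photometer: Fixed cream instrument box, 270 x 310 mm, deck 80 mm above the work surface, origin at the centre of its underside, z up. The port's boss stands at the middle of the deck, 15 mm tall; nothing else on the deck is over 10 mm tall.
- tray: Fixed stainless tray, 130 (x) x 250 (y) mm, rim 9 mm high, origin at the centre of its underside. Its floor, on which both cells stand, is 3 mm above the work surface.
- spare_center (a point): Centre of the spare filter cell: same outer size, black band, amber glass, standing in the same tray. Leave it alone.
- tube_rack: White rack of purple-capped blood tubes, 54 x 134 mm, 76 mm tall, origin at the centre of its underside, long side along its y. Leave it alone.
- reagent: Small green reagent bottle with a red cap, diameter 52 mm, 100 mm tall, origin at the centre of its underside. Leave it alone.
There are look-alikes about, which are no part of the job. Leave any purple look-alike of the part that bears cell_center alone.

How it is judged:
By the outcome, as a careful person would: the job done as asked, in the order asked, and still so for the second after the job is handed in, while the arm keeps its last pose, push and grip.
It also fails if it takes over 56 s, if anything falls off the work surface, if the arm or the gripper's body presses on something with over 40 N, if the wrist force passes 120 N, or if a joint passes its speed limit or range.

## Working session

There is one attempt and no reset: what is moved stays moved. The work goes in short steps, Python scripts to look and compute and a tool call to move; the robot and the scene stay as the last step left them, time stands still between calls to the robot, and variables do not carry over. Pictures are saved under pics/ and viewed, at most 10 in all, crops included, and the job is handed in when it is done.

Besides the shell and the picture viewer there is one more tool, called as name(argument=value, ...) on one line, values as JSON. move_arm: Moves the arm, as the interface text tells. Its arguments: {"type":"object","properties":{"commands":{"type":"array","items":{"type":"array","items":{"type":"array","items":{"type":"number"}}}},"squeeze":{"type":"number"}},"required":["commands"]}

```bash
mkdir -p pics; cat > h.py <<'E'
import numpy as np, cv2
from station import bot, imaging
from scipy.spatial.transform import Rotation as R
def pose():
    o=bot.get_obs(); q=o["tool_rot"]; T=np.eye(4); T[:3,:3]=R.from_quat([q[1],q[2],q[3],q[0]]).as_matrix(); T[:3,3]=o["eef_pos"]; return T
def snap(name,f=None):
    T=pose(); im=imaging.read_camera(name); c=imaging.calibration(name)
    E=np.array(c["extrinsics"]) if "extrinsics" in c else T@np.array(c["mount"])
    if f: cv2.imwrite("pics/"+f,im[:,:,::-1])
    return im,(np.array(c["intrinsics"]),c["k1"],E)
def ray(cal,uv):
    K,k1,E=cal
    p=cv2.undistortPoints(np.array([[uv]],float),K,np.array([k1,0,0,0.])).ravel()
    d=E[:3,:3]@np.array([p[0],p[1],1]); return E[:3,3],d/np.linalg.norm(d)
def onz(cal,uv,z):
    o,d=ray(cal,uv); return o+d*(z-o[2])/d[2]
def tri(rays):
    A=sum(np.eye(3)-np.outer(d,d) for o,d in rays); b=sum((np.eye(3)-np.outer(d,d))@o for o,d in rays)
    return np.linalg.solve(A,b)
def proj(cal,P):
    K,k1,E=cal; Ei=np.linalg.inv(E)
    return cv2.projectPoints(np.array([P],float),cv2.Rodrigues(Ei[:3,:3])[0],Ei[:3,3],K,np.array([k1,0,0,0.]))[0].ravel()
def blobs(im,lo,hi,n=5,amin=40):
    hsv=cv2.cvtColor(im,cv2.COLOR_RGB2HSV); m=cv2.inRange(hsv,np.array(lo),np.array(hi))
    k,l,s,c=cv2.connectedComponentsWithStats(m)
    return sorted([(int(s[i,4]),c[i].round(1).tolist(),s[i,:4].tolist()) for i in range(1,k) if s[i,4]>amin],reverse=True)[:n]
E
python3 - <<'E'
from h import *
ims=[snap(n)for n in("scene","top")]
for (im,c),n in zip(ims,("scene","top")):
    cv2.imwrite(f"pics/{n}0.png",im[:,:,::-1]); print(n,c[2].round(3).tolist())
    print("green",blobs(im,(40,80,40),(85,255,255))); print("blue",blobs(im,(95,90,40),(128,255,255)))
print(np.array(imaging.calibration("wrist")["mount"]).round(3).tolist()); print(pose().round(3).tolist())
E
```

```text
scene [[0.497, 0.614, -0.614, 1.14], [0.868, -0.346, 0.356, -0.261], [0.006, -0.71, -0.704, 0.798], [0.0, 0.0, 0.0, 1.0]]
green [(336, [148.7, 250.8], [133, 238, 34, 27]), (213, [360.8, 228.8], [351, 221, 21, 15]), (84, [330.7, 182.6], [325, 179, 13, 8]), (67, [368.7, 166.9], [363, 164, 12, 7]), (60, [300.9, 161.7], [296, 159, 11, 7])]
blue [(1648, [435.2, 188.0], [403, 170, 67, 38]), (561, [471.1, 90.6], [457, 75, 30, 32]), (460, [178.0, 358.6], [118, 301, 122, 109]), (123, [330.4, 186.7], [323, 178, 17, 15]), (113, [76.5, 299.4], [69, 292, 16, 16])]
top [[0.028, -0.985, 0.17, 0.3], [-1.0, -0.025, 0.018, 0.078], [-0.014, -0.171, -0.985, 1.365], [0.0, 0.0, 0.0, 1.0]]
green [(185, [186.2, 229.8], [179, 223, 15, 15]), (173, [207.6, 153.9], [197, 142, 20, 20]), (172, [192.2, 284.9], [185, 278, 15, 15]), (163, [124.3, 265.3], [118, 259, 14, 14]), (161, [125.7, 230.6], [119, 224, 14, 14])]
blue [(2672, [80.1, 169.0], [42, 144, 77, 51]), (123, [188.3, 231.2], [177, 221, 21, 20]), (119, [360.7, 184.6], [350, 152, 24, 68]), (113, [539.4, 309.5], [531, 283, 18, 54]), (61, [454.7, 216.4], [451, 211, 9, 12])]
[[0.0, -0.958, -0.288, 0.073], [1.0, 0.0, -0.001, 0.0], [0.001, -0.288, 0.958, -0.143], [0.0, 0.0, 0.0, 1.0]]
[[-0.956, 0.294, -0.0, 0.199], [0.294, 0.956, -0.002, 0.645], [-0.0, -0.002, -1.0, 0.23], [0.0, 0.0, 0.0, 1.0]]
```

View pics/scene0.png

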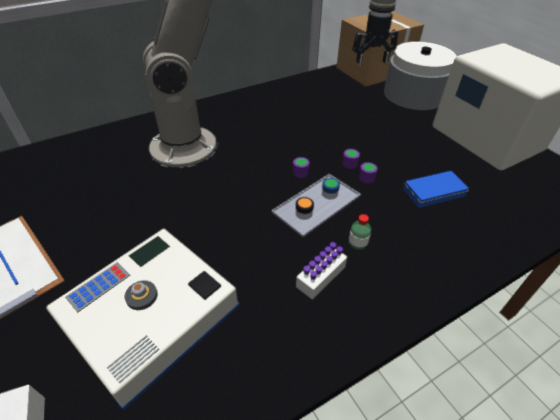

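View pics/top0.png

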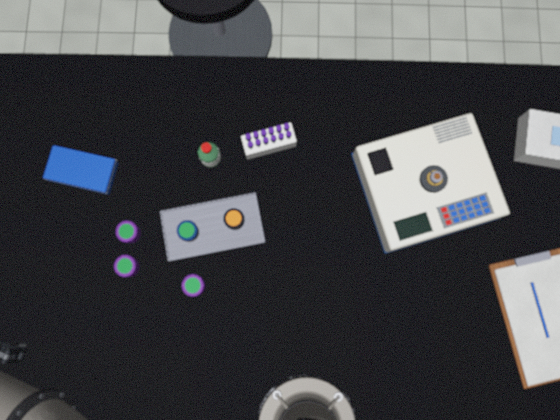

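The blue-banded cell with green glass stands in the tray, at top (187,230) and scene (331,185). Possible mix-ups are:
- purple-banded, green-glass look-alikes at top (126,231), (124,265) and (192,285), all outside the tray
- the amber spare at top (234,218)
- the green bottle at top (208,153)

I choose the one in the tray. The port is at top (434,178) and scene (141,292).

```bash
python3 - <<'E'
from h import *
s,cs=snap("scene"); t,ct=snap("top")
P=tri([ray(cs,(330.7,182.6)),ray(ct,(186.2,229.8))]); print("glass",P.round(4), onz(ct,(186.2,229.8),.047).round(4),onz(cs,(330.7,182.6),.047).round(4))
# spare, orange
os_=blobs(s,(8,140,120),(22,255,255),3,20); ot=blobs(t,(8,120,120),(22,255,255),4,20); print(os_,ot)
# port: dark boss in both
print("port",tri([ray(cs,(141,288)),ray(ct,(434,178))]).round(4))
for n,im,(u,v),w in(("s",s,(141,292),28),("t",t,(434,178),28),("c",t,(187,230),30)):
    c=im[v-w:v+w,u-w:u+w]; cv2.imwrite(f"pics/_{n}.png",cv2.resize(c,(260,260),interpolation=cv2.INTER_CUBIC)[:,:,::-1])
cv2.imwrite("pics/crop1.png",np.hstack([cv2.imread(f"pics/_{n}.png") for n in "stc"]))
# tray & box angle from top
hsv=cv2.cvtColor(t,cv2.COLOR_RGB2HSV)
m=cv2.inRange(hsv,np.array([0,0,190]),np.array([40,60,255]))
cn=max(cv2.findContours(m,0,2)[0],key=cv2.contourArea); r=cv2.minAreaRect(cn); print(r); print("box corners", [onz(ct,p,.08).round(3).tolist() for p in cv2.boxPoints(r)])
print("bottle",onz(ct,(207,148),.1).round(3),"rack ends",onz(ct,(244,143),.076).round(3),onz(ct,(294,130),.076).round(3))
print(bot.get_obs()["t"])
E
```

```text
glass [0.466  0.3108 0.0457] [0.4662 0.3112 0.047 ] [0.467  0.3091 0.047 ]
[(241, [44.0, 261.6], [20, 217, 43, 78]), (114, [304.4, 202.4], [298, 198, 14, 10])] [(450, [506.8, 314.3], [490, 260, 39, 129]), (224, [233.2, 217.8], [225, 210, 17, 17]), (39, [555.2, 251.2], [551, 248, 9, 7])]
port [ 0.6003 -0.2888  0.1041]
((432.33782958984375, 179.9729766845703), (108.22357940673828, 126.38336944580078), 72.89727020263672)
box corners [[0.68, -0.105, 0.08], [0.785, -0.41, 0.08], [0.523, -0.477, 0.08], [0.425, -0.182, 0.08]]
bottle [0.663 0.262 0.1  ] rack ends [0.685 0.173 0.076] [0.721 0.049 0.076]
0.2
```

View pics/crop1.png

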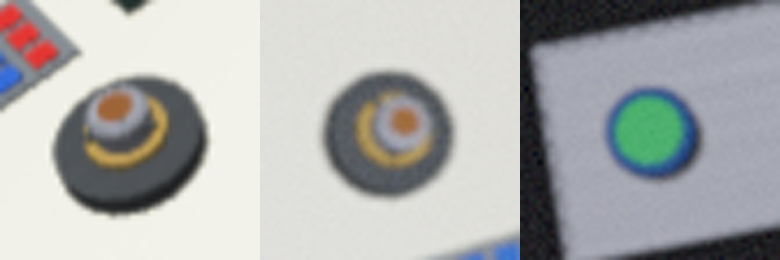

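The crop confirms a blue band with green glass. The spigot's copper top shows at scene (138,287) and top (437,176). I'm moving over the cell now.

move_arm(commands=[[[-0.0353,-0.0241,0,0,0,0,0.0854],[-0.0353,-0.0241,0,0,0,0,0.0854],[-0.0353,-0.0241,0,0,0,0,0.0854],[-0.0353,-0.0241,0,0,0,0,0.0854],[-0.0353,-0.0241,0,0,0,0,0.0854],[-0.0353,-0.0241,0,0,0,0,0.0854],[-0.0353,-0.0241,0,0,0,0,0.0854],[-0.0353,-0.0241,0,0,0,0,0.0854],[-0.0353,-0.0241,0,0,0,0,0.0854],[-0.0353,-0.0241,0,0,0,0,0.0854],[0,0,0,0,0,9.8,0.0854],[0,0,0,0,0,9.8,0.0854],[0,0,0,0,0,9.8,0.0854],[0,0,0,0,0,9.8,0.0854],[0,0,0,0,0,0,0.0854],[0,0,0,0,0,0,0.0854]]], squeeze=30)

```text
t: 2.2
eef_pos: [0.465, 0.3109, 0.2312]
tool_rot: [-0.0, 0.47, 0.882, -0.0]
contact_force: [-0.4, 0.4, -0.0]
gripper_width: 0.998
grasp_force: 0.0
```

```bash
python3 - <<'E'
from h import *
im,c=snap("wrist","w1.png"); T=pose(); print(T.round(4).tolist()); o=bot.get_obs(); print(o["q"],o["t"])
print("green",blobs(im,(40,80,40),(85,255,255),3)); print("blue",blobs(im,(95,90,40),(128,255,255),3))
for z in(.0457,.047): print(onz(c,blobs(im,(40,80,40),(85,255,255),3)[0][1],z).round(4))
E
```

```text
[[-0.5569, 0.8306, -0.0001, 0.465], [0.8306, 0.5569, 0.0001, 0.3109], [0.0001, -0.0, -1.0, 0.2313], [0.0, 0.0, 0.0, 1.0]]
[-0.93089853  0.29065143  0.28215182  1.85141939 -0.09431442  1.01242909
 -0.0193282 ] 2.25
green [(1177, [360.4, 65.0], [342, 45, 38, 41]), (1168, [288.2, 16.1], [269, 0, 39, 36]), (981, [165.5, 138.5], [149, 121, 35, 36])]
blue [(7676, [521.9, 68.0], [466, 0, 94, 134]), (1123, [486.3, 73.2], [454, 0, 86, 134]), (818, [281.5, 188.2], [258, 166, 48, 48])]
[0.4593 0.461  0.0457]
[0.4591 0.4606 0.047 ]
```

View pics/w1.png

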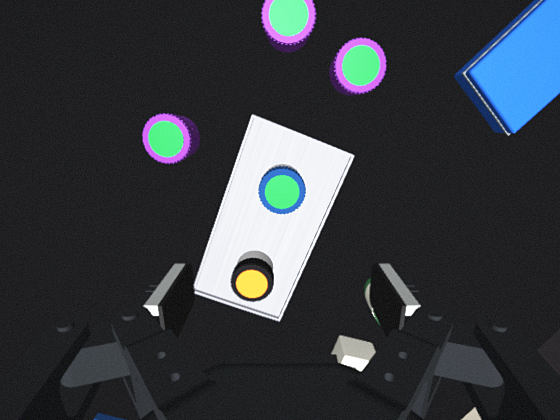

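The wrist view shows the blue-banded cell at (282,191), the spare at (252,283) and the purple look-alikes outside the tray. I'll go lower for a second view.

```bash
python3 - <<'E'
from h import *
im,c=snap("wrist")
g=min(blobs(im,(40,80,40),(85,255,255),8),key=lambda b:np.hypot(b[1][0]-282,b[1][1]-192)); print(g, onz(c,g[1],.047).round(4))
np.savez("r1.npz",o=ray(c,g[1])[0],d=ray(c,g[1])[1])
E
```

```text
(924, [281.5, 191.4], [265, 175, 34, 34]) [0.466  0.3091 0.047 ]
```

move_arm(commands=[[[0,0,0.025,0,0,0,0.0854],[0,0,0.025,0,0,0,0.0854],[0,0,0.025,0,0,0,0.0854],[0,0,0.02,0,0,0,0.0854],[0,0,0,0,0,0,0.0854],[0,0,0,0,0,0,0.0854]]])

```text
t: 3.05
eef_pos: [0.4656, 0.3111, 0.1371]
tool_rot: [0.0, 0.472, 0.882, 0.001]
contact_force: [0.7, -0.8, 0.0]
gripper_width: 0.996
grasp_force: 0.0
```

```bash
python3 - <<'E'
from h import *
im,c=snap("wrist","w2.png")
gs=blobs(im,(40,80,40),(85,255,255),8,800); r=np.load("r1.npz")
for g in gs:
    P=tri([(r['o'],r['d']),ray(c,g[1])]); print(g,P.round(4),onz(c,g[1],.047).round(4))
T=pose(); print(T.round(4).tolist())
E
```

```text
(2388, [391.9, 41.3], [366, 13, 53, 58]) [0.4265 0.3603 0.3117] [0.4592 0.4606 0.047 ]
(1842, [119.9, 145.9], [96, 122, 48, 49]) [0.4317 0.366  0.2914] [0.3316 0.2887 0.047 ]
(1671, [280.7, 217.4], [257, 195, 48, 46]) [0.4662 0.3092 0.0468] [0.4662 0.3093 0.047 ]
[[-0.5548, 0.832, 0.0012, 0.4657], [0.832, 0.5548, 0.0011, 0.3113], [0.0003, 0.0017, -1.0, 0.1373], [0.0, 0.0, 0.0, 1.0]]
```

move_arm(commands=[[[-0.002,-0.001,0.03,0,0,0,0.0854],[0,0,0.03,0,0,0,0.0854],[0,0,0.025,0,0,0,0.0854],[0,0,0.02,0,0,0,0.0854],[0,0,0.016,0,0,0,0.0854],[0,0,0,0,0,0,0.0854],[0,0,0,0,0,0,0.0854]]])

```text
t: 3.98
eef_pos: [0.466, 0.309, 0.0161]
tool_rot: [0.0, 0.472, 0.882, 0.001]
contact_force: [0.3, 0.0, 0.0]
gripper_width: 1.0
grasp_force: 0.0
```

move_arm(commands=[[[0,0,0,0,0,0,0.058],[0,0,0,0,0,0,0.058],[0,0,0,0,0,0,0.05],[0,0,0,0,0,0,0.045],[0,0,0,0,0,0,0.045],[0,0,0,0,0,0,0.045]]], squeeze=30)

```text
t: 4.72
eef_pos: [0.4657, 0.3089, 0.016]
tool_rot: [0.0, 0.472, 0.882, 0.0]
contact_force: [-0.5, 0.2, 5.0]
gripper_width: 0.597
grasp_force: 30.6
```

move_arm(commands=[[[0,0,-0.01,0,0,0,0.045],[0,0,-0.025,0,0,0,0.045],[0,0,-0.045,0,0,0,0.045],[0,0,-0.045,0,0,0,0.045],[0,0,-0.045,0,0,0,0.045],[0,0,-0.03,0,0,0,0.045],[0,0,-0.015,0,0,0,0.045]]])

```text
t: 5.6
eef_pos: [0.4658, 0.3088, 0.2323]
tool_rot: [0.0, 0.472, 0.882, 0.001]
contact_force: [0.6, 0.0, -2.3]
gripper_width: 0.599
grasp_force: 31.9
```

move_arm(commands=[[[-0.0204,-0.0097,0,0,0,0,0.045],[-0.0408,-0.0193,0,0,0,0,0.045],[-0.0408,-0.0193,0,0,0,0,0.045],[-0.0408,-0.0193,0,0,0,0,0.045],[-0.0408,-0.0193,0,0,0,0,0.045],[-0.0408,-0.0193,0,0,0,0,0.045],[-0.0408,-0.0193,0,0,0,0,0.045],[-0.0408,-0.0193,0,0,0,0,0.045],[-0.0408,-0.0193,0,0,0,0,0.045],[-0.0408,-0.0193,0,0,0,0,0.045],[-0.0408,-0.0193,0,0,0,0,0.045],[-0.0408,-0.0193,0,0,0,0,0.045],[-0.0408,-0.0193,0,0,0,0,0.045],[-0.0408,-0.0193,0,0,0,0,0.045],[-0.0408,-0.0193,0,0,0,0,0.045],[-0.0204,-0.0097,0,0,0,0,0.045]]])

```text
t: 7.6
eef_pos: [0.5606, -0.3652, 0.2283]
tool_rot: [-0.002, 0.474, 0.881, -0.001]
contact_force: [-0.6, 1.2, -2.0]
gripper_width: 0.601
grasp_force: 31.9
```

move_arm(commands=[[[0,0,0,0,0,9.9,0.045],[0,0,0,0,0,9.9,0.045],[0,0,0,0,0,9.9,0.045],[0,0,0,0,0,9.9,0.045],[0,0,0,0,0,9.9,0.045],[0,0,0,0,0,9.9,0.045],[0,0,0,0,0,0,0.045],[0,0,0,0,0,0,0.045]]])

```text
t: 8.6
eef_pos: [0.5627, -0.3615, 0.2294]
tool_rot: [-0.001, 0.846, 0.533, -0.001]
contact_force: [-1.6, -0.3, -1.9]
gripper_width: 0.601
grasp_force: 31.9
```

```bash
python3 - <<'E'
from h import *
im,c=snap("wrist","w3.png"); np.savez("v3.npz",im=im,K=c[0],k1=c[1],E=c[2])
T=pose(); print(T.round(4).tolist()); o=bot.get_obs(); print(o["q"].round(3),o["t"],proj(c,[.6003,-.2888,.1175]))
print("copper",blobs(im,(5,90,60),(20,255,255),5),"brass",blobs(im,(15,60,60),(30,255,255),5))
E
```

```text
[[0.4322, 0.9018, -0.001, 0.563], [0.9018, -0.4322, 0.0004, -0.3615], [-0.0001, -0.0011, -1.0, 0.2297], [0.0, 0.0, 0.0, 1.0]]
[-0.059  0.584  0.809  1.61  -0.452  1.146  0.411] 8.65 [284.67566957 109.82779771]
copper [(313, [291.0, 114.4], [282, 105, 19, 20]), (93, [277.7, 101.9], [269, 92, 24, 25]), (76, [289.7, 133.6], [277, 130, 25, 8])] brass [(213, [284.6, 131.1], [270, 121, 33, 17]), (210, [279.2, 101.7], [269, 92, 27, 28]), (180, [307.3, 111.6], [300, 95, 13, 35])]
```

View pics/w3.png

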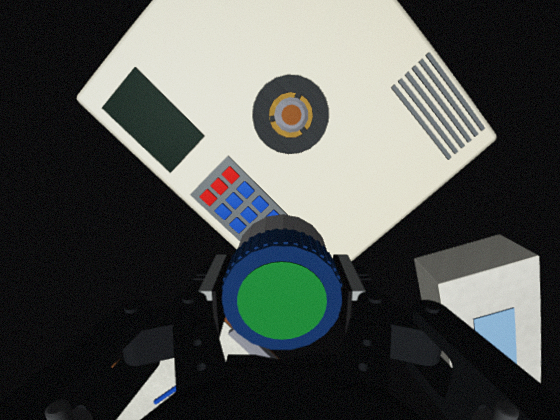

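The wrist view shows the spigot's copper top at (291,114) inside the brass ring and dark boss, with the held cell upright, glass centre about (282,301). I'll shift for a second view.

move_arm(commands=[[[0,0.03,0,0,0,0,0.045],[0,0.03,0,0,0,0,0.045],[0,0,0,0,0,0,0.045],[0,0,0,0,0,0,0.045]]])

```text
t: 9.15
eef_pos: [0.6168, -0.3875, 0.2299]
tool_rot: [-0.0, 0.847, 0.532, -0.0]
contact_force: [0.6, 0.3, -1.1]
gripper_width: 0.599
grasp_force: 32.2
```

```bash
python3 - <<'E'
from h import *
im,c=snap("wrist","w4.png"); v=np.load("v3.npz"); c0=(v["K"],float(v["k1"]),v["E"])
def boss(im,near):
    # dark boss contour on cream deck
    g=cv2.cvtColor(im,cv2.COLOR_RGB2GRAY); m=(g<110).astype(np.uint8)*255
    k,l,s,_=cv2.connectedComponentsWithStats(m)
    i=[i for i in range(1,k) if 800<s[i,4]<8000 and abs(s[i,0]+s[i,2]/2-near[0])<25 and abs(s[i,1]+s[i,3]/2-near[1])<25]
    if not i:return None
    cn=max(cv2.findContours((l==i[0]).astype(np.uint8),0,2)[0],key=cv2.contourArea); return cv2.fitEllipse(cn)
def green(im): return [b for b in blobs(im,(45,80,40),(85,255,255),3) if b[0]>2000][0][1]
cu=blobs(im,(5,90,60),(20,255,255),6); print(cu)
T=pose(); print(T.round(4).tolist())
p=proj(c,[.6003,-.2888,.1175]); b=min(cu,key=lambda b:np.hypot(*(np.array(b[1])-p))-b[0]/20); print("pred",p,b)
P=tri([ray(c0,(291,114.4)),ray(c,b[1])]); print("spigot top",P.round(4),onz(c0,(291,114.4),.1175).round(4),onz(c,b[1],.1175).round(4))
e0,e1=boss(v["im"],(291,114)),boss(im,p); print(e0,e1)
if e0 and e1: print("boss",tri([ray(c0,e0[0]),ray(c,e1[0])]).round(4),onz(c0,e0[0],.095).round(4),onz(c,e1[0],.095).round(4))
gr=green(im); G=onz(c,gr,T[2,3]+.031); print("cell in tool",gr,(np.linalg.inv(T)@np.r_[G,1]).round(4))
d=np.r_[P[:2],.2297,1]; print("move tool",(np.linalg.inv(T)@d).round(4))
E
```

```text
[(307, [216.2, 114.7], [207, 105, 19, 20]), (219, [162.0, 300.0], [151, 291, 22, 18]), (135, [232.4, 126.6], [217, 108, 27, 30])]
[[0.4342, 0.9008, -0.0006, 0.6168], [0.9008, -0.4342, 0.0004, -0.3874], [0.0001, -0.0008, -1.0, 0.2302], [0.0, 0.0, 0.0, 1.0]]
pred [209.988827   110.24184059] (307, [216.2, 114.7], [207, 105, 19, 20])
spigot top [ 0.6033 -0.2942  0.1186] [ 0.6034 -0.2942  0.1175] [ 0.6031 -0.2941  0.1175]
((290.169189453125, 113.90007019042969), (74.90275573730469, 78.09043884277344), 8.725166320800781) ((222.304931640625, 114.17415618896484), (74.48554229736328, 78.37179565429688), 148.21566772460938)
boss [ 0.6037 -0.2934  0.0923] [ 0.6036 -0.2934  0.095 ] [ 0.6042 -0.2936  0.095 ]
cell in tool [281.5, 300.0] [ 6.0e-04  4.0e-04 -3.1e-02  1.0e+00]
move tool [ 7.82e-02 -5.26e-02  5.00e-04  1.00e+00]
```

move_arm(commands=[[[0.0259,-0.0177,0,0,0,0,0.045],[0.0259,-0.0177,0,0,0,0,0.045],[0.0259,-0.0176,0,0,0,0,0.045],[0,0,0.03,0,0,0,0.045],[0,0,0.03,0,0,0,0.045],[0,0,0.02,0,0,0,0.045],[0,0,0.008,0,0,0,0.045],[0,0,0,0,0,0,0.045],[0,0,0,0,0,0,0.045],[0,0,0,0,0,0,0.045]]])

```text
t: 10.45
eef_pos: [0.6042, -0.2946, 0.1432]
tool_rot: [0.001, 0.847, 0.532, 0.0]
contact_force: [-0.9, 0.9, -2.3]
gripper_width: 0.597
grasp_force: 32.3
```

```bash
python3 - <<'E'
from h import *
T=pose();print(T.round(4).tolist()); o=bot.get_obs(); print(o["q"].round(3),o["contact_force"],o["torque"])
P=np.r_[.6033,-.2939,T[2,3],1]; print((np.linalg.inv(T)@P).round(4))
s,cs=snap("scene"); t,ct=snap("top")
a=cv2.resize(s[250:320,100:180],None,fx=5,fy=5,interpolation=2); b=cv2.resize(t[140:210,400:470],None,fx=5,fy=5,interpolation=2)
cv2.imwrite("pics/crop2.png",np.hstack([a,b])[:,:,::-1])
E
```

```text
[[0.434, 0.9009, 0.0014, 0.6042], [0.9009, -0.434, -0.0005, -0.2946], [0.0001, 0.0015, -1.0, 0.1432], [0.0, 0.0, 0.0, 1.0]]
[-0.136  0.673  0.749  1.678 -0.528  1.002  0.347] [-0.93687484  0.91161812 -2.34653325] [-0.07017992  0.01781928  0.02396063]
[ 3.0e-04 -1.2e-03 -0.0e+00  1.0e+00]
```

View pics/crop2.png

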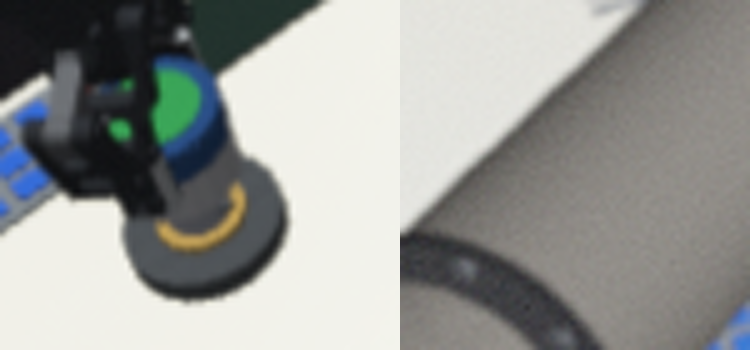

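The scene crop shows the cell hovering above the boss and centred, while the top view is blocked by the arm. I'm lowering it gently.

move_arm(commands=[[[0,-0.001,0.003,0,0,0,0.045],[0,0,0.003,0,0,0,0.045],[0,0,0.003,0,0,0,0.045],[0,0,0.003,0,0,0,0.045],[0,0,0.003,0,0,0,0.045],[0,0,0,0,0,0,0.045],[0,0,0,0,0,0,0.045]]])

```text
t: 11.42
eef_pos: [0.6029, -0.2939, 0.1274]
tool_rot: [0.0, 0.847, 0.532, 0.0]
contact_force: [0.8, -0.5, -0.9]
gripper_width: 0.598
grasp_force: 32.3
```

move_arm(commands=[[[0,0,0.0015,0,0,0,0.045],[0,0,0.0015,0,0,0,0.045],[0,0,0,0,0,0,0.045],[0,0,0,0,0,0,0.045]]])

```text
t: 11.92
eef_pos: [0.6031, -0.2939, 0.1248]
tool_rot: [0.0, 0.847, 0.532, 0.0]
contact_force: [-1.6, 1.2, 4.3]
gripper_width: 0.598
grasp_force: 32.8
```

move_arm(commands=[[[0,0,0.0003,0,0,5,0.045],[0,0,0,0,0,5,0.045],[0,0,0,0,0,5,0.045],[0,0,0,0,0,5,0.045],[0,0,0,0,0,5,0.045],[0,0,0,0,0,5,0.045]]])

```text
t: 12.68
eef_pos: [0.6028, -0.2936, 0.1234]
tool_rot: [-0.0, 0.956, 0.293, -0.0]
contact_force: [-0.4, 0.3, -2.7]
gripper_width: 0.598
grasp_force: 32.3
```

```bash
python3 -c "
from h import *
o=bot.get_obs();print(o['q'].round(3),o['torque'],o['eef_pos'],o['contact_force'])"
```

```text
[-0.199  0.746  0.863  1.698 -0.654  1.012 -0.079] [ 0.01348449  0.0218361  -0.00461479] [ 0.60278741 -0.29362301  0.12341419] [-0.41334729  0.25691934 -2.70511614]
```

The height fell and the force vanished, so it seems to have dropped in. I'll feel downward.

move_arm(commands=[[[0,0,0.001,0,0,0,0.045],[0,0,0.001,0,0,0,0.045],[0,0,0,0,0,0,0.045],[0,0,0,0,0,0,0.045]]])

```text
t: 13.18
eef_pos: [0.6029, -0.2939, 0.122]
tool_rot: [-0.0, 0.956, 0.295, 0.0]
contact_force: [-1.0, -0.4, -3.0]
gripper_width: 0.602
grasp_force: 32.3
```

move_arm(commands=[[[0,0,0.001,0,0,0,0.045],[0,0,0.001,0,0,0,0.045],[0,0,0.001,0,0,0,0.045],[0,0,0.001,0,0,0,0.045],[0,0,0.001,0,0,0,0.045],[0,0,0.001,0,0,0,0.045],[0,0,0.001,0,0,0,0.045],[0,0,0,0,0,0,0.045],[0,0,0,0,0,0,0.045]]])

```text
t: 14.3
eef_pos: [0.6029, -0.2938, 0.115]
tool_rot: [-0.0, 0.956, 0.295, 0.0]
contact_force: [0.8, -0.1, -1.7]
gripper_width: 0.596
grasp_force: 32.3
```

```bash
python3 -c "
from h import *
o=bot.get_obs();print(o['q'].round(3),o['torque'],o['eef_pos'],o['contact_force'])"
```

```text
[-0.194  0.754  0.854  1.703 -0.662  0.998 -0.07 ] [ 0.03421915  0.02488944 -0.03991696] [ 0.60291914 -0.29382387  0.11500421] [ 0.75748649 -0.099802   -1.70439734]
```

move_arm(commands=[[[0,0,0.001,0,0,0,0.045],[0,0,0.001,0,0,0,0.045],[0,0,0.001,0,0,0,0.045],[0,0,0.001,0,0,0,0.045],[0,0,0,0,0,0,0.045],[0,0,0,0,0,0,0.045]]])

```text
t: 15.05
eef_pos: [0.6029, -0.2938, 0.1111]
tool_rot: [-0.0, 0.956, 0.295, 0.0]
contact_force: [-1.5, 0.8, 3.1]
gripper_width: 0.596
grasp_force: 32.4
```

move_arm(commands=[[[0,0,0.001,0,0,0,0.045],[0,0,0.001,0,0,0,0.045],[0,0,0.001,0,0,0,0.045],[0,0,0,0,0,0,0.045],[0,0,0,0,0,0,0.045]]])

```text
t: 15.68
eef_pos: [0.6029, -0.2938, 0.1081]
tool_rot: [-0.0, 0.956, 0.295, 0.0]
contact_force: [-2.1, 1.8, 5.1]
gripper_width: 0.599
grasp_force: 32.8
```

move_arm(commands=[[[0,0,0.0005,0,0,0,0.045],[0,0,0,0,0,0,0.045],[0,0,0,0,0,0,0.045]]])

```text
t: 16.05
eef_pos: [0.603, -0.2938, 0.1081]
tool_rot: [-0.0, 0.956, 0.295, 0.0]
contact_force: [-2.7, 2.6, 8.4]
gripper_width: 0.6
grasp_force: 33.2
```

move_arm(commands=[[[0,0,0.0004,0,0,0,0.045],[0,0,0,0,0,0,0.045],[0,0,0,0,0,0,0.045]]])

```text
t: 16.42
eef_pos: [0.603, -0.2938, 0.108]
tool_rot: [-0.0, 0.956, 0.295, 0.0]
contact_force: [-4.4, 3.4, 11.4]
gripper_width: 0.597
grasp_force: 33.4
```

The height is fixed at 0.108 while the force climbs, so this is the hard stop. I'll check it visually and confirm it holds before handing in.

move_arm(commands=[[[0,0,0,0,0,0,0.045],[0,0,0,0,0,0,0.045],[0,0,0,0,0,0,0.045],[0,0,0,0,0,0,0.045]]])

```text
t: 16.92
eef_pos: [0.6029, -0.2938, 0.108]
tool_rot: [-0.0, 0.956, 0.295, 0.0]
contact_force: [-4.1, 4.0, 11.0]
gripper_width: 0.599
grasp_force: 33.4
```

```bash
python3 - <<'E'
from h import *
s,cs=snap("scene"); cv2.imwrite("pics/crop3.png",cv2.resize(s[230:330,90:200],None,fx=5,fy=5,interpolation=2)[:,:,::-1])
E
```

```text
(no output)
```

View pics/crop3.png

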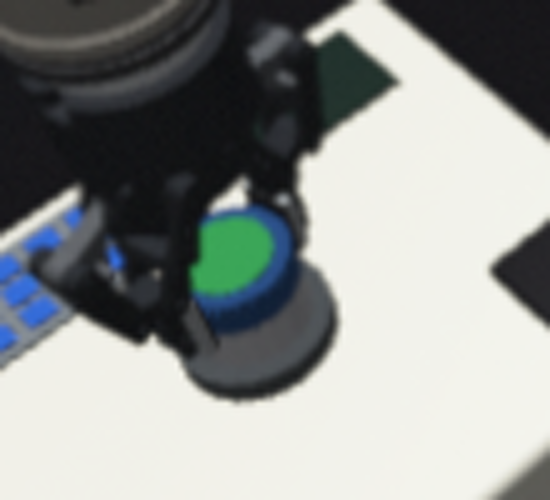

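The crop shows the cell seated flush on the boss, crop centre about (245,290), with the brass ring hidden.

```bash
python3 -c "
from station import bot
print(bot.hand_in())"
```

```text
the job is handed in; nothing more can be done
None
```

The blue-banded cell is on the port with its keyways over the pins, pushed to the hard stop and still held there with about 33 N of grip and 11 N of press; I handed the job in at about 17 s.

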